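Test the trip switch of the workshop power box and tag it

TASK

Test the yellow power box before the craft class: press the red test button gently until the blue lever drops, then lift the lever fully back up so that it stays. Then take the green badge from its wooden stand, pass its T foot down through the slot in the top of the box and give it a quarter turn so that it holds, standing with its collar flat on the box; leave the things around it alone.

Things in the scene. Friction and masses are not known exactly. Their poses are not given: they have to be found in the camera images.
- box: Yellow power box, fixed, 207 deep (its x = -107 to 100) x 260 wide (its y) x 136 high; origin on its underside, z up. The front half is a panel that starts 61 mm up at x = -107 and rises toward +x at 30 deg; the flat aluminium top spans x = 23 to 100. Pushing on the box, button or lever with more than 40 N spoils the test.
- guard_bar (a point): Middle of a fixed steel guard bar, 14 mm thick, along the box's y, 192 mm above the table (centre line), on posts 122 mm to either side. It stands straight above the button and the lever, in the way of a tool that points straight down: come in along the panel's normal, tool leaning 20 to 40 deg, its upper end toward the box's front.
- test_top (a point): Centre of the top of the red test button, 22 mm across, standing 10 mm out of a white breaker module (110 along the slope x 115 wide) on the panel. Axes: x up the slope, y across (as the box's y), z straight out of the panel (30 deg from vertical, leaning to the box's front).
- rcd_test (a joint): Travel of the test button into the panel (m): 0 out, 0.007 fully in; springs back. The trip comes at about 4 mm and needs about 9 to 13 N at the worst, then the resistance falls.
- lever_pivot (a point): Hinge axis of the blue lever, 8 mm below the module's face, in the lever's middle plane; same axes as test_top (x up the slope, y along the hinge, z out of the panel). It lies 56 mm to the +y side and 8 mm up the slope from the button's axis. Does not move with the lever.
- lever_tip (a point): Middle of the end of the blue lever, 46 mm from its hinge; lever 20 wide (y), 13 thick at its end, 10 thick below. When up (on) it leans 0.5 rad from the panel's z toward +x (up the slope); when dropped it leans 0.5 rad toward -x (down the slope).
- rcd_lever (a joint): Lever angle (rad): 0 up (on), 1.0 dropped. Snaps over at about 0.35: below that it goes up by itself and stays, above that it falls down. Lifting takes about 3 N at the end of the lever. Only the test button may drop it.
- tag_mid (a point): Centre of the grip plate of the green badge, loose, about 50 g, upright. Plate 12 thick (its x) x 38 wide (its y) x 42 high (21 above and below this point). Under it a black collar 34 across (21 to 25 mm below this point), a stem 8 across and 9 long, and at the foot a T bar 30 long (along its y) x 8 x 8.
- tag_bar (a point): Centre of the badge's T bar, 38 mm below tag_mid, 13 mm below the underside of the collar; same axes, bar along y.
- stand: Dark wooden stand, fixed, 70 x 80 x 40 high, origin at the centre of its underside; the badge's foot stands freely in its 20 x 42 pocket, the collar on the stand's top; lift straight up.
- slot (a point): Centre of the slot in the box's aluminium top, at the top surface (136 above the table). Slot 36 long (along its y) x 11 wide (its x), plate 6 thick, a hollow 30 deep below with room to turn the bar. x, y, z axes as box. With the collar on the plate the bar hangs 3 mm clear of the underside.
- bead_jar: Bystander: glass jar with red lid, 64 across, 85 high, origin at its underside.
- spool: Bystander: red thread spool, 44 across, 50 high, origin at its underside.
- bead_box: Bystander: blue bead box, 70 x 100 x 35 high, origin at its underside.
Not all that is in view belongs to the job. What is shaped like the part that bears tag_mid but pink is not meant.

How it is judged:
By the outcome, as a careful person would: the job done as asked, in the order asked, and still so for the second after the job is handed in, with the robot touching nothing.
It also fails if it takes over 72 s, if anything falls off the work surface, if the arm or the gripper's body presses on something with over 40 N, if the wrist force passes 120 N, or if a joint passes its speed limit or range.

ROBOT

A 6-joint arm with a two-finger parallel gripper is mounted at the origin on the work surface. World frame = base frame: x ahead of the robot, y to its left, z up, the work surface at z = 0. Lengths are in m, angles in rad, forces in N, time in s.
With the tool pointing down it reaches from about 0.325 to 0.775 m from the base axis. Payload 5.5 kg.
Tool frame: the origin (TCP) lies between the finger pads; the fingertips stand 8 mm ahead of it and the grasp point (between the pads) lies 11 mm behind it (tcp_to_tips is the distance from the TCP to the fingertips, in m); z points along the fingers, y is the line along which they close (so a half turn about z gives the same grasp; the last joint's range is limited). The gripper opens to 88 mm and grips with 3 to 60 N. Pads are 20 mm wide; open, the fingers measure 115 mm over their backs; the gripper's body (75 mm by 178 mm) begins 61 mm behind the grasp point.
Start: joints at [-1.247, 0.091, 1.231, -0, 1.82, -0.057], TCP at [0.223, -0.557, 0.231] pointing down, gripper open.
Joint ranges: [-2.87, 2.87], [-0.86, 2.18], [0.17, 2.46], [-1.51, 4.65], [0.06, 2.69], [-2.65, 2.65]. Speed limits (rad/s): [2.57, 2.57, 3.01, 3.14, 3.14, 3.14].

INTERFACE

Orientations are given as a unit quaternion [w, x, y, z].
In Python, from bench import * gives the robot as it stands. Calls block until the motion is done:
- move_to(position, orientation): joint-space move of the TCP to a pose.
- move_l(position, speed=0.15, orientation=None): straight line of the TCP; orientation=None keeps the orientation; speed is the mean speed in m/s.
- movej(angles): joint-space move.
- gripper_open() and close(): open the fingers fully, or close them until they stop; the grip force is fixed at half the most.
- hold(seconds).
- inverse_kinematics(position, orientation): joint angles nearest the present ones, or None.
- state(): the state.
- get_image(name): name is "scene" or "side" or "wrist"; returns a dict with "frame" (384x512x3 uint8, blue, green, red), "depth" (384x512 float32, m along the optical axis (not along the pixel's ray), 0 where there is no reading), "camera_matrix" (3x3 intrinsics, pixels), "k1" (the pictures are not rectified: a ray, as slopes to the right and down, at radius r is drawn at 1 + k1 r^2 times it, then the intrinsics apply), "view" (4x4, takes a point from world to camera coordinates). Camera axes: x right, y up, looking along -z (the intrinsics and any distortion apply to the point x, -y, -z); pixel columns grow to the right and rows downward; lengths in m; the calibration is good to about 2 mm. A picture is of the moment at which its call begins.
A pose or a line that the arm cannot do raises IKError and nothing moves.
- job_done(): hands the job in; it is judged then, once.
The state is a dict: "time": time; "joint_pos": joint angles; "dq": joint speeds; "joint_torque": joint torques, N m; "ee_pos": TCP position; "ee_rot": TCP orientation; "ft_force": force on the tool from outside, world axes, zero at the start; "moment": the same for the moment, N m; "finger_gap": finger opening in m; "finger_force": force on a finger pad.
Only numpy, scipy, OpenCV 4.12 (cv2) and the standard library are available. Lean on these libraries where they do the work, as an engineer would, in place of code of your own. Each camera call takes 0.05 s, during which the arm holds its last target. There are 200 camera calls.

## Working session

There is one attempt and no reset: what is moved stays moved. The work goes in short steps, each a Python script; the robot and the scene stay as the last script left them, time stands still between calls to the robot, and variables do not carry over. Pictures are saved under pics/ and viewed, at most 10 in all, crops included, and the job is handed in when it is done.

```bash
mkdir -p pics; ls
python3 - <<'E'
from bench import *
import cv2,pickle,numpy as np
d={}
for n in("scene","side","wrist"):
    d[n]=get_image(n); print(n,d[n]["camera_matrix"].tolist(),d[n]["k1"],np.round(d[n]["view"],3).tolist(),(d[n]["depth"]>0).mean())
pickle.dump(d,open("d0.pkl","wb"))
cv2.imwrite("pics/a.png",cv2.resize(d["scene"]["frame"],(800,600)))
cv2.imwrite("pics/b.png",cv2.resize(d["side"]["frame"],(800,600)))
print(state())
E
```

```text
pics
scene [[436.1494106574059, 0.0, 253.38140767275664], [0.0, 436.1494106574059, 189.98293747771774], [0.0, 0.0, 1.0]] -0.1179690534352597 [[0.199, 0.98, -0.012, -0.112], [-0.646, 0.14, 0.75, 0.232], [0.737, -0.141, 0.661, -1.44], [0.0, 0.0, 0.0, 1.0]] 0.9941355387369791
side [[458.7477385696751, 0.0, 257.4803628528795], [0.0, 458.7477385696751, 194.82488166244693], [0.0, 0.0, 1.0]] 0.03988057649961764 [[0.997, -0.077, -0.011, -0.52], [0.048, 0.492, 0.869, -0.142], [-0.061, -0.867, 0.494, -1.337], [0.0, 0.0, 0.0, 1.0]] 0.9957631429036459
wrist [[266.74835231259465, 0.0, 253.96306791353814], [0.0, 266.74835231259465, 191.50900787969132], [0.0, 0.0, 1.0]] -0.015351825981787456 [[0.371, -0.928, -0.0, -0.6], [0.901, 0.361, -0.241, 0.029], [0.224, 0.089, 0.971, -0.39], [0.0, 0.0, 0.0, 1.0]] 0.9222005208333334
{'time': 0.15, 'joint_pos': array([-1.24669088e+00,  9.16638631e-02,  1.23160829e+00,  2.88193279e-05,
        1.81977898e+00, -5.66729289e-02]), 'dq': array([-0.00084391, -0.00189837, -0.00454429,  0.00236454, -0.00016726,
       -0.00062788]), 'joint_torque': array([ 2.59538516e-03, -4.47045994e+01, -4.06907022e+01,  7.00059975e-02,
        2.74406065e-02, -1.04330732e-04]), 'ee_pos': array([ 0.22294195, -0.5568192 ,  0.22978037]), 'ee_rot': array([-7.24588859e-04,  9.81929728e-01,  1.89244490e-01, -8.33772144e-05]), 'ft_force': array([ 1.1145188 , -0.49235304,  0.9305166 ]), 'moment': array([ 0.04271745,  0.01576377, -0.02115195]), 'finger_force': 0.0, 'finger_gap': 0.08781299614661102}
```

View pics/a.png

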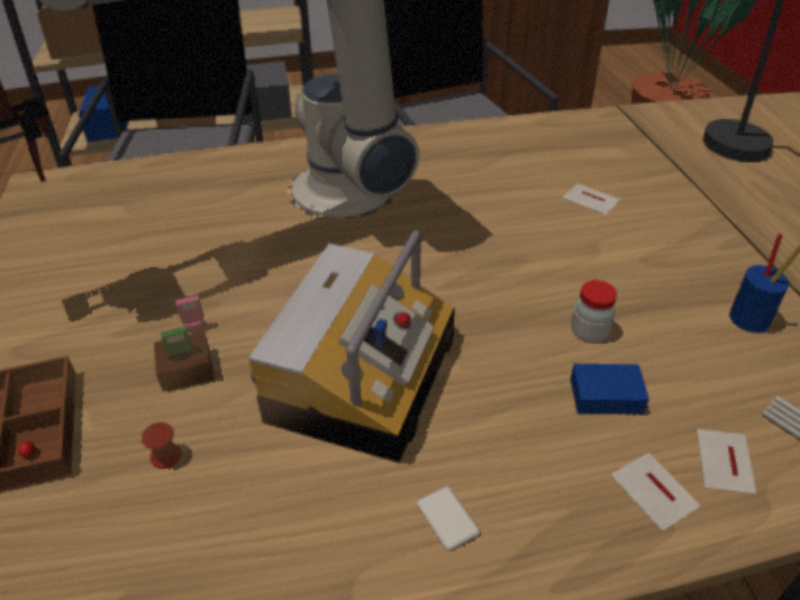

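View pics/b.png

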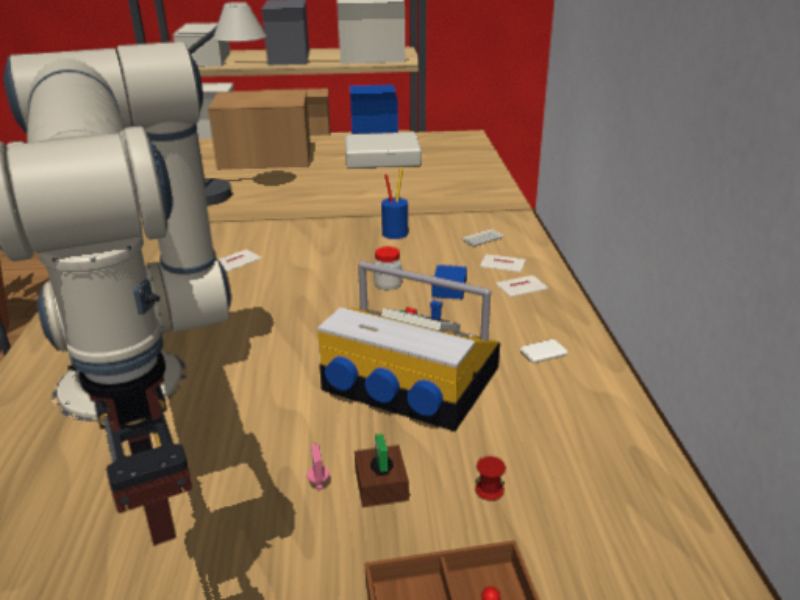

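```bash
cat > h.py <<'E'
import numpy as np,cv2,pickle
from scipy.spatial.transform import Rotation as R
def rays(im,uv):
    uv=np.asarray(uv,float).reshape(-1,2);K=im["camera_matrix"]
    p=cv2.undistortPoints(uv.reshape(-1,1,2),K,np.array([im["k1"],0,0,0,0.])).reshape(-1,2)
    T=np.linalg.inv(im["view"]);d=np.c_[p[:,0],-p[:,1],-np.ones(len(p))]@T[:3,:3].T
    return T[:3,3],d
def onz(im,uv,z):
    c,d=rays(im,uv);return c+d*((z-c[2])/d[:,2])[:,None]
def cloud(im):
    h,w=im["depth"].shape;vv,uu=np.mgrid[:h,:w];c,d=rays(im,np.c_[uu.ravel(),vv.ravel()])
    return (c+d*im["depth"].reshape(-1,1)).reshape(h,w,3)
def proj(im,P):
    P=np.atleast_2d(P);q=P@im["view"][:3,:3].T+im["view"][:3,3];s=np.c_[q[:,0],-q[:,1]]/-q[:,2:]
    s=s*(1+im["k1"]*(s**2).sum(1,keepdims=True));K=im["camera_matrix"];return s*[K[0,0],K[1,1]]+K[:2,2]
def tri(i1,u1,i2,u2):
    (a,d),(b,e)=rays(i1,u1),rays(i2,u2);A=[];B=[]
    M=np.zeros((3,3));v=np.zeros(3)
    for o,r in((a,d[0]),(b,e[0])):
        r=r/np.linalg.norm(r);Q=np.eye(3)-np.outer(r,r);M+=Q;v+=Q@o
    return np.linalg.solve(M,v)
def blobs(m,amin=15):
    n,l,s,c=cv2.connectedComponentsWithStats(m.astype(np.uint8),connectivity=8)
    return [(c[i],s[i],l==i) for i in range(1,n) if s[i,4]>=amin]
E
python3 - <<'E'
from h import *
np.set_printoptions(precision=4,suppress=True)
d=pickle.load(open("d0.pkl","rb"))
for n in("scene","side"):
    im=d[n];C=cloud(im);hsv=cv2.cvtColor(im["frame"],cv2.COLOR_BGR2HSV).astype(int);H,S,V=hsv[...,0],hsv[...,1],hsv[...,2]
    work=(C[...,0]>.1)&(C[...,0]<1.1)&(abs(C[...,1])<.7)&(C[...,2]<.3)
    for nm,m in dict(red=((H<6)|(H>174))&(S>150),blue=(H>100)&(H<130)&(S>120),green=(H>45)&(H<85)&(S>60),pink=(H>155)&(H<176)&(S>60)&(S<170)).items():
        for c,s,l in blobs(m&work):
            P=C[l];print(n,nm,c,s[:5],"med",np.median(P,0),"z",np.percentile(P[:,2],[2,98]))
    top=(abs(C[...,2]-.136)<.004)&work&(S<60)
    for c,s,l in blobs(top,200):
        r=cv2.minAreaRect(C[l][:,:2].astype(np.float32));print(n,"top",c,s,r,C[l][:,2].mean());print(cv2.boxPoints(r))
        x,y,w,h=s[:4];hole=(~l)[y:y+h,x:x+w]
        for c2,s2,_ in blobs(hole,6):print("  hole",c2+[x,y],s2[2:],onz(im,c2+[x,y],.136))
E
```

```text
scene red [494.6719 162.4375] [490 150  10  26  64] med [0.537  0.6225 0.1282] z [0.0953 0.161 ]
scene red [382.5339 188.1386] [371 179  24  19 339] med [0.52   0.3305 0.0832] z [0.0708 0.0866]
scene red [257.459  204.0328] [253 200   9   9  61] med [0.5453 0.0145 0.1155] z [0.1089 0.121 ]
scene red [101.006  278.1084] [ 92 271  18  16 166] med [ 0.6288 -0.3392  0.049 ] z [0.0468 0.0521]
scene red [ 16.5833 287.125 ] [ 11 282  12  11  96] med [ 0.5966 -0.5342  0.0222] z [0.0084 0.0278]
scene red [468.7059 294.6765] [467 286   4  18  34] med [0.8043 0.4264 0.0003] z [-0.0019  0.0025]
scene red [101.3488 295.7209] [ 97 291  12   8  43] med [ 0.6414 -0.3498  0.0055] z [0.0027 0.01  ]
scene red [422.7419 311.2581] [415 304  16  16  31] med [0.8155 0.3077 0.0008] z [-0.0017  0.0027]
scene blue [484.7021 191.5179] [468 170  37  42 977] med [0.5676 0.5982 0.0635] z [0.0061 0.0906]
scene blue [242.9016 210.1639] [239 205   8  12  61] med [ 0.5879 -0.0258  0.1485] z [0.1264 0.1525]
scene blue [389.36   248.3255] [ 366  233   49   32 1361] med [0.6646 0.2944 0.0331] z [0.0061 0.0366]
scene gre
[... 2491 characters left out ...]
[240 278   9  25 156] med [ 0.4663 -0.3293  0.074 ] z [0.0423 0.0895]
side pink [202.8333 299.8925] [197 285  13  28 186] med [ 0.3704 -0.3142  0.0347] z [0.0066 0.0644]
side top [254.6157 214.918 ] [ 203  197  101   38 1621] ((0.5038779377937317, -0.09617485851049423), (0.09483947604894638, 0.2625938355922699), 59.89912414550781) 0.136828079873265
[[ 0.3665 -0.0714]
 [ 0.5937 -0.203 ]
 [ 0.6413 -0.121 ]
 [ 0.4141  0.0107]]
  hole [207.5263 200.7263] [14 12 95] [[ 0.3822 -0.0212  0.136 ]]
  hole [275.156  203.5962] [ 84  22 904] [[ 0.5673 -0.0546  0.136 ]]
  hole [232.5503 226.4013] [  89   24 1094] [[ 0.4476 -0.1566  0.136 ]]
  hole [299.5054 229.2796] [11 15 93] [[ 0.614  -0.1852  0.136 ]]
```

```bash
cat >> h.py <<'E'
def quat(x,z):
    x=np.array(x,float);z=np.array(z,float)/np.linalg.norm(z);x-=z*(x@z);x/=np.linalg.norm(x)
    q=R.from_matrix(np.c_[x,np.cross(z,x),z]).as_quat();return [q[3],*q[:3]]
def down(yaw): return quat([np.cos(yaw),np.sin(yaw),0],[0,0,-1])
E
python3 - <<'E'
from bench import *
from h import *
np.set_printoptions(precision=4,suppress=True)
d={}
move_to([.44,-.34,.26],down(np.radians(50))); d["st"]=get_image("wrist"); print(state()["joint_pos"],state()["time"])
move_to([.49,-.08,.34],down(np.radians(58.7))); hold(.3); d["bx"]=get_image("wrist"); print(state()["joint_pos"],state()["time"],state()["ft_force"])
pickle.dump(d,open("d1.pkl","wb"))
cv2.imwrite("pics/c.png",np.hstack([cv2.resize(d["st"]["frame"],(400,300)),cv2.resize(d["bx"]["frame"],(400,300))]))
for k in d:
    im=d[k];C=cloud(im);hsv=cv2.cvtColor(im["frame"],cv2.COLOR_BGR2HSV).astype(int);H,S,V=hsv[...,0],hsv[...,1],hsv[...,2]
    work=(C[...,2]<.25)&(im["depth"]>0)
    for nm,m in dict(red=((H<6)|(H>174))&(S>150),blue=(H>100)&(H<130)&(S>120),green=(H>45)&(H<85)&(S>60),pink=(H>155)&(H<176)&(S>60)).items():
        for c,s,l in blobs(m&work,40):
            P=C[l];print(k,nm,c,s[:5],"med",np.median(P,0),"z",np.percentile(P[:,2],[2,98]))
E
```

```text
[-0.7211 -0.0191  1.292  -0.0005  1.8691 -0.021 ] 1.375
[-0.2316 -0.134   1.2569 -0.      2.0193  0.3159] 2.8 [0.1292 0.8594 0.3444]
st red [359.9025  81.4388] [ 338   63   44   37 1169] med [ 0.623  -0.3372  0.051 ] z [0.0061 0.0529]
st red [409.4249 202.5181] [401 195  17  15 193] med [ 0.5904 -0.5311  0.0258] z [0.0145 0.03  ]
st blue [236.4966  15.8521] [ 212    0   51   34 1474] med [ 0.5436 -0.1874  0.0819] z [0.0424 0.0917]
st blue [169.8145  27.1895] [ 145   10   52   35 1520] med [ 0.4791 -0.147   0.0828] z [0.0436 0.0918]
st blue [104.3559  39.176 ] [  78   23   55   33 1523] med [ 0.4134 -0.1067  0.0823] z [0.0443 0.0918]
st green [257.3227 147.4099] [243 134  29  27 344] med [ 0.4683 -0.3136  0.0871] z [0.0441 0.0891]
st pink [200.5672 180.5061] [185 169  29  27 409] med [ 0.3764 -0.3     0.06  ] z [0.0213 0.0658]
bx red [384.9301 241.5047] [371 227  27  32 529] med [ 0.6229 -0.3293  0.0503] z [0.0064 0.0535]
bx blue [290.9865 102.8919] [283 101  17   5  74] med [ 0.5786 -0.0259  0.1501] z [0.1188 0.153 ]
bx green [248.1163 117.1163] [245 114   7   7  43] med [ 0.5234 -0.0121  0.1309] z [0.1282 0.1332]
bx green [315.2297 291.4865] [308 288  13  10  74] med [ 0.4692 -0.3203  0.0877] z [0.0819 0.0895]
bx pink [261.471  295.7677] [255 288  14  19 155] med [ 0.3742 -0.3001  0.0634] z [0.023  0.0665]
```

View pics/c.png

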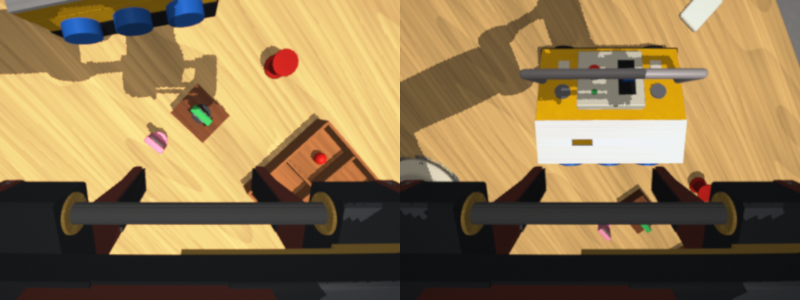

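```bash
cat > g.py <<'E'
from h import *
by=np.array([.855,-.519,0]);by/=np.linalg.norm(by);bx=np.array([by[1],-by[0],0]);bz=np.array([0,0,1.])
n=-.5*bx+np.sqrt(.75)*bz; s=np.sqrt(.75)*bx+.5*bz
a=np.radians(35); zt=-(-np.sin(a)*bx+np.cos(a)*bz); QP=quat(-bx,zt)
E
python3 - <<'E'
from bench import *
from g import *
np.set_printoptions(precision=4,suppress=True)
d=pickle.load(open("d1.pkl","rb"))
def masks(im):
    hsv=cv2.cvtColor(im["frame"],cv2.COLOR_BGR2HSV).astype(int);return hsv[...,0],hsv[...,1],hsv[...,2]
im=d["st"];C=cloud(im);H,S,V=masks(im)
m=(H>45)&(H<85)&(S>60)&(C[...,2]>.083)&(C[...,2]<.092)
l=max(blobs(m,20),key=lambda b:b[1][4])[2];uv=np.argwhere(l)[:,::-1]
P=onz(im,uv,.086);r=cv2.minAreaRect(P[:,:2].astype(np.float32));print("plate",r,cv2.boxPoints(r).tolist())
st=(abs(C[...,2]-.04)<.003)&(abs(C[...,0]-.468)<.06)&(abs(C[...,1]+.317)<.06)
P=C[st];r=cv2.minAreaRect(P[:,:2].astype(np.float32));print("stand",r,st.sum())
im=d["bx"];C=cloud(im);H,S,V=masks(im)
near=(abs(C[...,0]-.4626)<.04)&(abs(C[...,1]+.0762)<.04)&(C[...,2]<.2)
for c,sx,l in blobs(near&((S>80)|(V<120)),8):
    P=onz(im,np.argwhere(l)[:,::-1],.136);print("slot",c,sx,P.mean(0),cv2.minAreaRect(P[:,:2].astype(np.float32)),np.median(C[l][:,2]))
top=(abs(C[...,2]-.136)<.004)&(S<60)&(C[...,0]>.3)
c,sx,l=max(blobs(top,200),key=lambda b:b[1][4]);r=cv2.minAreaRect(C[l][:,:2].astype(np.float32));print("top",r,cv2.boxPoints(r).tolist())
B=np.array([.542,.012,.119])
move_to(B+n*.115,QP);hold(.3);print(state()["joint_pos"],state()["time"])
e={k:get_image(k) for k in("wrist","scene")};pickle.dump(e,open("d2.pkl","wb"))
for k in e:
    im=e[k];C=cloud(im);H,S,V=masks(im)
    w=(C[...,2]<.18)&(np.linalg.norm(C[...,:2]-[.555,0],axis=-1)<.09)
    for nm,m in dict(red=((H<6)|(H>174))&(S>130),blue=(H>100)&(H<130)&(S>120)).items():
        for c,sx,l in blobs(m&w,15): print(k,nm,c,sx,"med",np.median(C[l],0),"on button plane",onz(im,c,.119))
cv2.imwrite("pics/d.png",np.hstack([cv2.resize(e["wrist"]["frame"],(400,300)),cv2.resize(d["st"]["frame"][100:220,170:330],(400,300),interpolation=cv2.INTER_CUBIC)]))
E
```

```text
plate ((0.4678706228733063, -0.3138851523399353), (0.012699499726295471, 0.037211161106824875), 8.770880699157715) [[0.45875808596611023, -0.29646536707878113], [0.46443215012550354, -0.33324137330055237], [0.4769831597805023, -0.3313049376010895], [0.471309095621109, -0.29452893137931824]]
stand ((0.4658607244491577, -0.31309598684310913), (0.06965601444244385, 0.08030800521373749), 6.119429588317871) 2295
slot [240.3396 149.4277] [226 142  26  12 159] [ 0.4926 -0.0423  0.136 ] ((0.4917237460613251, -0.03886164352297783), (0.014524737372994423, 0.033488452434539795), 58.598976135253906) 0.13491586672523304
slot [233.0465 181.9128] [221 178  25   8 172] [ 0.4605 -0.0746  0.136 ] ((0.4606967568397522, -0.07411660999059677), (0.009822823107242584, 0.033084120601415634), 58.60867691040039) 0.1017327407427383
top ((0.5034260749816895, -0.10012783110141754), (0.07732485234737396, 0.259697288274765), 58.96481704711914) [[0.37223219871520996, -0.06631043553352356], [0.5947539806365967, -0.2002010941505432], [0.634619951248169, -0.13394522666931152], [0.4120981693267822, -5.456805229187012e-05]]
[ 0.2764  0.3919  1.0083 -0.4852  2.1548  0.6396] 3.95
wrist red [249.1933 171.1401] [239 161  21  21 357] med [0.5432 0.0203 0.1173] on button plane [[0.5441 0.0219 0.119 ]]
wrist blue [304.0583 193.1534] [294 176  22  35 652] med [ 0.5843 -0.0175  0.1377] on button plane [[ 0.5777 -0.0386  0.119 ]]
scene red [257.6818 204.0758] [253 200  10   9  66] med [0.5454 0.0145 0.1157] on button plane [[0.5485 0.0139 0.119 ]]
scene blue [242.7273 210.6818] [239 205   8  15  66] med [ 0.5881 -0.0261  0.147 ] on button plane [[ 0.562 -0.022  0.119]]
```

View pics/d.png

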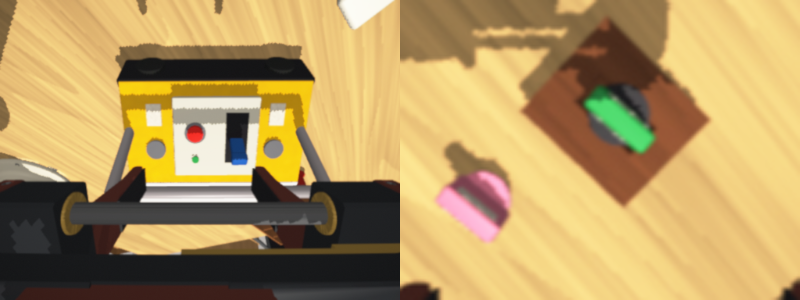

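```bash
cat >> g.py <<'E'
B=np.array([.5435,.0185,.118])
PV=B+.056*by+.008*s-.018*n
def tcp(tip): return np.asarray(tip)-.008*zt
E
python3 - <<'E'
from bench import *
from g import *
close(); t=lambda dn:tcp(B+n*dn)
move_l(t(.010),.12,QP);hold(.2);f0=state()["ft_force"];print(state()["time"],f0,state()["finger_gap"])
dn=.010;fm=0;cont=None
while dn>-.012:
    dn-=.0006;move_l(t(dn),.02);st=state();f=(st["ft_force"]-f0)@n
    act=(st["ee_pos"]+.008*zt-B)@n
    print(round(dn*1e3,1),round(act*1e3,1),round(f,1),round(st["time"],2))
    if cont is None and f>2:cont=dn
    fm=max(fm,f)
    if f>24 or (fm>6 and f<fm-3) or(cont and cont-dn>.0062):break
im=get_image("scene")
pickle.dump(im,open("d3.pkl","wb"))
C=cloud(im);hsv=cv2.cvtColor(im["frame"],cv2.COLOR_BGR2HSV).astype(int);H,S=hsv[...,0],hsv[...,1]
w=(C[...,2]<.18)&(np.linalg.norm(C[...,:2]-[.575,0],axis=-1)<.09)
for c,sx,l in blobs((H>100)&(H<130)&(S>120)&w,10):print(c,sx,np.median(C[l],0))
E
```

```text
6.5333 [-0.56192282  0.04829822 -0.18399271] 0.0005473590665394646
9.4 9.5 0.7 6.78
8.8 8.7 0.4 7.03
8.2 8.1 -0.1 7.28
7.6 7.6 1.1 7.53
7.0 7.0 -0.0 7.78
6.4 6.3 -0.6 8.03
5.8 5.7 0.4 8.28
5.2 5.1 0.3 8.53
4.6 4.6 0.6 8.78
4.0 4.0 0.3 9.03
3.4 3.4 0.6 9.28
2.8 2.7 0.1 9.53
2.2 2.2 0.9 9.78
1.6 1.5 0.3 10.03
1.0 0.9 0.2 10.28
0.4 0.3 1.1 10.53
-0.2 -0.1 -0.5 10.78
-0.8 -0.6 1.0 11.03
-1.4 -1.2 2.8 11.28
-2.0 -1.6 5.4 11.53
-2.6 -2.0 7.3 11.78
-3.2 -2.2 7.6 12.03
-3.8 -2.5 7.6 12.28
-4.4 -2.7 10.4 12.53
-5.0 -3.0 11.8 12.78
-5.6 -3.2 13.8 13.03
-6.2 -3.4 15.1 13.28
-6.8 -3.6 16.7 13.53
-7.4 -3.9 17.3 13.78
-8.0 -6.7 3.5 14.03
[250.36231884 215.44927536] [243 209  14  13  69] [ 0.59582451 -0.01106843  0.13881625]
```

Run:
```python
from bench import *
from g import *
move_l(tcp(B+n*.045),.1)
move_l(tcp(PV-.055*s+n*.075),.12);hold(.15)
e={k:get_image(k) for k in("wrist","scene")};pickle.dump(e,open("d4.pkl","wb"));print(state()["time"])
cv2.imwrite("pics/e.png",np.hstack([cv2.resize(e["wrist"]["frame"][90:282],(512,384))[:, :400],cv2.resize(e["scene"]["frame"][140:240,190:320],(400,384),interpolation=cv2.INTER_CUBIC)]))
print(proj(e["scene"],[PV+.046*(np.sin(q)*s+np.cos(q)*n) for q in(-.5,.5)]-np.array([190,140]))*[400/130,3.84]+[400,0])
```

```text
15.7833Traceback (most recent call last):
  File "<stdin>", line 7, in <module>
ValueError: operands could not be broadcast together with shapes (2,3) (2,)
```

View pics/e.png

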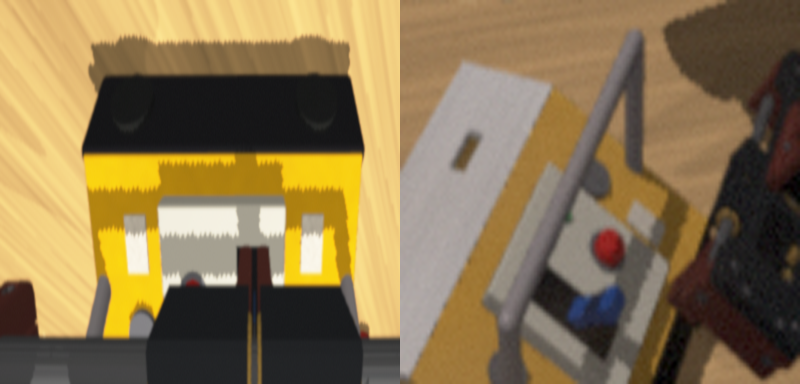

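Run:
```python
from bench import *
from g import *
N=.024
move_l(tcp(PV-.055*s+n*N),.12);hold(.15);f0=state()["ft_force"];print(f0,state()["time"])
sp=-.055
for k in range(40):
    sp+=.004 if sp<-.0151 else .002
    move_l(tcp(PV+sp*s+n*N),.04);st=state();f=st["ft_force"]-f0
    print(round(sp*1e3,1),np.round([f@s,f@n,f@by],1),round(st["time"],2))
    if sp>-.0055 or np.linalg.norm(f)>15:break
move_l(tcp(PV-.03*s+n*N),.1);move_l(tcp(PV-.05*s+n*.11),.15);hold(.15)
e={k:get_image(k) for k in("wrist","scene")};pickle.dump(e,open("d5.pkl","wb"));print(state()["time"],state()["ft_force"])
cv2.imwrite("pics/f.png",np.hstack([cv2.resize(e["wrist"]["frame"],(400,300)),cv2.resize(e["scene"]["frame"][140:240,190:320],(400,300),interpolation=cv2.INTER_CUBIC)]))
```

```text
[-0.19661869  0.39758503  0.00409434] 16.5083
-51.0 [-0.4  0.3  1.1] 16.76
-47.0 [ 0.2 -0.  -0.4] 17.01
-43.0 [-0.5  0.4 -0.6] 17.26
-39.0 [-2.  -1.   1.1] 17.51
-35.0 [-2.9  2.   0.1] 17.76
-31.0 [-3.5  1.9 -1. ] 18.01
-27.0 [-0.9 -0.1  0.3] 18.26
-23.0 [-3.  -0.9  0.7] 18.51
-19.0 [-2.  -0.4  0.1] 18.76
-15.0 [-0.4  0.7  1.2] 19.01
-13.0 [ 0.4  1.1 -0.3] 19.26
-11.0 [0.7 0.4 0.6] 19.51
-9.0 [-0.1 -0.4  0.7] 19.76
-7.0 [ 0.1  0.2 -0. ] 20.01
-5.0 [ 0.1 -0.6  0.5] 20.26
21.65 [ 0.66041242  0.07060542 -0.75404683]
```

View pics/f.png

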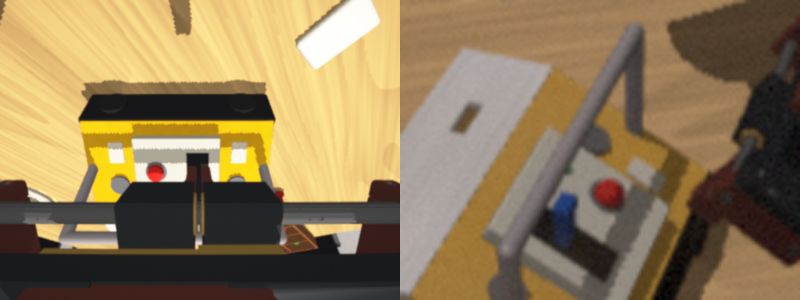

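Run:
```python
from bench import *
from g import *
np.set_printoptions(precision=4,suppress=True)
for f in("d0.pkl","d5.pkl"):
    im=pickle.load(open(f,"rb"))["scene"];C=cloud(im);hsv=cv2.cvtColor(im["frame"],cv2.COLOR_BGR2HSV).astype(int);H,S=hsv[...,0],hsv[...,1]
    w=(C[...,2]<.18)&(np.linalg.norm(C[...,:2]-[.575,0],axis=-1)<.09)
    for c,sx,l in blobs((H>100)&(H<130)&(S>120)&w,10):print(c,sx,np.median(C[l],0))
p=state()["ee_pos"];move_l(p+.09*n+[0,0,.03],.25)
move_to([.50,-.06,.35],down(np.radians(70)));gripper_open()
move_to([.468,-.314,.17],down(np.radians(98.8)));hold(.3)
im=get_image("wrist");pickle.dump(im,open("d6.pkl","wb"));print(state()["time"],state()["ee_pos"])
C=cloud(im);hsv=cv2.cvtColor(im["frame"],cv2.COLOR_BGR2HSV).astype(int);H,S=hsv[...,0],hsv[...,1]
l=max(blobs((H>45)&(H<85)&(S>60)&(C[...,2]>.08)&(C[...,2]<.095),20),key=lambda b:b[1][4])[2]
P=onz(im,np.argwhere(l)[:,::-1],.086);r=cv2.minAreaRect(P[:,:2].astype(np.float32));print("plate",l.sum(),r,cv2.boxPoints(r))
```

```text
[242.9016 210.1639] [239 205   8  12  61] [ 0.5879 -0.0258  0.1485]
[242.629 210.371] [239 205   8  14  62] [ 0.5881 -0.0265  0.1478]
26.225 [ 0.4684 -0.3136  0.1705]
plate 506 ((0.4677237570285797, -0.3132800757884979), (0.012204209342598915, 0.03765418380498886), 8.849443435668945) [[ 0.4588 -0.2956]
 [ 0.4646 -0.3328]
 [ 0.4766 -0.3309]
 [ 0.4709 -0.2937]]
```

Run:
```python
from bench import *
from g import *
np.set_printoptions(precision=4,suppress=True)
p=[.4678,-.3133]
move_l([*p,.058],.1,down(np.radians(98.85)));close();hold(.2);st=state();print(st["finger_gap"],st["finger_force"],st["ee_pos"],st["ft_force"],st["time"])
move_l([*p,.13],.1);move_l([*p,.24],.25)
move_to([.4615,-.0755,.225],down(np.radians(148.9)));hold(.3)
st=state();print(st["finger_gap"],st["ee_pos"],st["joint_pos"],st["time"],st["ft_force"])
e={k:get_image(k) for k in("wrist","scene","side")};pickle.dump(e,open("d7.pkl","wb"))
cv2.imwrite("pics/g.png",np.hstack([e["wrist"]["frame"][60:260,130:380],e["scene"]["frame"][100:300,130:380],e["side"]["frame"][100:300,130:380]]))
```

```text
0.012037738659638185 29.999924898147583 [ 0.4678 -0.3133  0.058 ] [ 0.0929 -0.1065  0.7902] 28.8417
0.011961260868128196 [ 0.4616 -0.0764  0.2249] [-0.2366 -0.2659  1.5775 -0.0001  1.8304 -1.2627] 31.5417 [-0.3716  0.3388 -0.3195]
```

View pics/g.png

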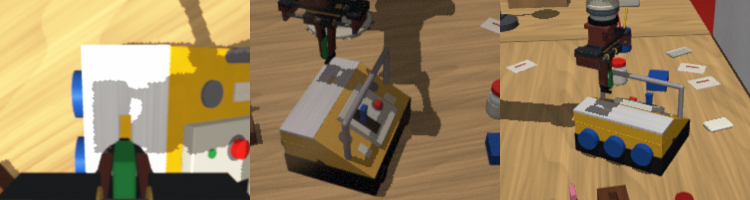

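Run:
```python
from g import *
np.set_printoptions(precision=4,suppress=True)
im=pickle.load(open("d7.pkl","rb"))["wrist"];C=cloud(im);hsv=cv2.cvtColor(im["frame"],cv2.COLOR_BGR2HSV).astype(int);H,S,V=hsv[...,0],hsv[...,1],hsv[...,2]
T=np.array([.4616,-.0764,.2249])
def loc(P):return np.c_[(P-T)@bx,(P-T)@by,P[:,2]]
for c,sx,l in blobs((H>45)&(H<85)&(S>60)&(C[...,2]>.15),30):
    L=loc(C[l]);print("green",c,sx,L.mean(0),np.percentile(L,[3,97],axis=0))
P0=onz(im,np.argwhere(np.ones_like(H))[:,::-1],.136).reshape(*H.shape,3);L0=loc(P0.reshape(-1,3)).reshape(P0.shape)
near=(abs(L0[...,0])<.03)&(abs(L0[...,1])<.045)
m=near&(S>100)&(H>10)&(H<35)
for c,sx,l in blobs(m,10):
    L=L0[l];print("slot",c,sx,L.mean(0),np.percentile(L,[2,98],axis=0))
    for v in range(sx[1],sx[1]+sx[3],2):
        u=np.argwhere(l[v])[:,0];print(v,u.min(),u.max(),L0[v,u.min(),:2],L0[v,u.max(),:2])
```

```text
green [253.9971 230.8182] [ 242  200   25   60 1397] [-0.0005 -0.0113  0.2488] [[-0.0064 -0.0181  0.2164]
 [ 0.0056  0.0014  0.2561]]
slot [255.0597 186.7836] [250 175  11  26 268] [-0.0013 -0.0087  0.136 ] [[-0.006  -0.02    0.136 ]
 [ 0.0035  0.0022  0.136 ]]
175 250 259 [ 0.0034 -0.02  ] [-0.0049 -0.02  ]
177 250 260 [ 0.0034 -0.0181] [-0.0059 -0.0181]
179 250 260 [ 0.0035 -0.0162] [-0.0059 -0.0162]
181 250 260 [ 0.0035 -0.0143] [-0.0059 -0.0143]
183 250 260 [ 0.0035 -0.0124] [-0.0059 -0.0124]
185 250 260 [ 0.0035 -0.0105] [-0.0059 -0.0105]
187 250 260 [ 0.0035 -0.0086] [-0.0059 -0.0086]
189 250 260 [ 0.0035 -0.0066] [-0.0059 -0.0066]
191 250 260 [ 0.0035 -0.0047] [-0.0059 -0.0047]
193 250 260 [ 0.0035 -0.0027] [-0.006  -0.0027]
195 250 260 [ 0.0035 -0.0008] [-0.006  -0.0008]
197 250 260 [0.0035 0.0012] [-0.006   0.0012]
199 258 260 [-0.0041  0.0031] [-0.006   0.0031]
```

```bash
cat > ins.py <<'E'
from bench import *
from g import *
np.set_printoptions(precision=4,suppress=True)
t=np.array([.4600,-.0743]);q=down(np.radians(148.9));c=t.copy()
move_l([*c,.178],.08,q);hold(.3);p=state()["ee_pos"];print(p)
c+=np.clip(t-p[:2],-.0015,.0015);move_l([*c,.174],.03);hold(.3);st=state();f0=st["ft_force"];print(st["ee_pos"],f0)
z=.174;ok=True
while z>.1551:
    z-=.001;move_l([*c,z],.03);st=state();f=st["ft_force"]-f0
    print(round(z,4),st["ee_pos"],f,round(st["time"],2))
    if abs(f[2])>7 or np.hypot(*f[:2])>8: ok=False;break
print(ok)
E
python3 ins.py
```

```text
[ 0.4602 -0.0744  0.1785]
[ 0.4598 -0.0743  0.1741] [ 0.0054 -0.7206 -1.2061]
0.173 [ 0.4597 -0.0742  0.1729] [0.5119 1.1048 0.9931] 33.57
0.172 [ 0.4597 -0.0742  0.1719] [0.5523 0.9766 0.8637] 33.82
0.171 [ 0.4598 -0.0742  0.1709] [-0.3059 -0.6129 -0.1381] 34.07
0.17 [ 0.4598 -0.0742  0.1699] [-0.2595  0.6153  0.7859] 34.32
0.169 [ 0.4597 -0.0742  0.1689] [0.4263 0.6927 0.9835] 34.57
0.168 [ 0.4598 -0.0742  0.1679] [-0.1404  0.5116  1.1746] 34.82
0.167 [ 0.4597 -0.0742  0.1669] [-0.5844  1.1     0.5099] 35.07
0.166 [ 0.4597 -0.0742  0.1659] [-0.4263  0.6855  0.2184] 35.32
0.165 [ 0.4598 -0.0742  0.1649] [0.2247 0.7095 1.8142] 35.57
0.164 [ 0.4597 -0.0742  0.1639] [-0.2606  1.0339  0.1477] 35.82
0.163 [ 0.4597 -0.0742  0.1629] [0.1835 1.1189 1.3377] 36.07
0.162 [ 0.4597 -0.0742  0.1619] [0.9799 0.3393 0.4845] 36.32
0.161 [ 0.4597 -0.0742  0.1609] [0.1267 0.3775 2.0636] 36.57
0.16 [ 0.4597 -0.0742  0.1599] [0.5215 1.6618 0.5973] 36.82
0.159 [ 0.4597 -0.0742  0.1589] [-1.0575 -0.3109  1.1818] 37.07
0.158 [ 0.4597 -0.0742  0.1579] [0.1139 0.7941 0.5594] 37.32
0.157 [ 0.4597 -0.0742  0.1569] [0.5163 1.444  1.2709] 37.57
0.156 [ 0.4598 -0.0742  0.1559] [0.2967 0.9739 1.4037] 37.82
0.155 [ 0.4597 -0.0742  0.1549] [0.3999 1.1742 0.3579] 38.07
True
```

Run:
```python
from bench import *
from g import *
np.set_printoptions(precision=4,suppress=True)
c=[.4597,-.0742,.155]
for y in(126,104,81,58.8):
    move_l(c,.05,down(np.radians(y)));st=state();print(y,st["ee_pos"],st["ft_force"],st["moment"],st["joint_pos"][5],st["time"])
    if np.linalg.norm(st["ft_force"])>15:raise SystemExit("force")
hold(.2);f0=state()["ft_force"]
for z in(.1545,.154,.1535,.153):
    c[2]=z;move_l(c,.03);f=state()["ft_force"]-f0;print(z,state()["ee_pos"][2],f)
    if f[2]>3:break
gripper_open();hold(.3);move_l([*c[:2],.24],.12);move_l([.46-.03,-.074-.1,.33],.25);hold(.3)
e={k:get_image(k) for k in("wrist","scene","side")};pickle.dump(e,open("d8.pkl","wb"));print(state()["time"])
for k in e:
    im=e[k];C=cloud(im);hsv=cv2.cvtColor(im["frame"],cv2.COLOR_BGR2HSV).astype(int);H,S=hsv[...,0],hsv[...,1]
    for cc,sx,l in blobs((H>45)&(H<85)&(S>60)&(C[...,2]>.14)&(C[...,2]<.25)&(C[...,0]>.3),15):print(k,cc,sx,np.median(C[l],0),np.percentile(C[l][:,2],[2,98]))
f=lambda k,a,b,c,d:cv2.resize(e[k]["frame"][a:b,c:d],(400,400),interpolation=cv2.INTER_CUBIC)
cv2.imwrite("pics/i.png",np.hstack([f("scene",130,260,160,290),f("side",160,260,200,300)]))
```

```text
126 [ 0.4597 -0.0742  0.155 ] [ 0.0208  0.2171 -0.2686] [ 0.0006 -0.1506 -0.0383] -0.8637900484360129 38.6167
104 [ 0.4597 -0.0742  0.155 ] [-0.11    0.6838  0.1308] [ 0.0178 -0.0508 -0.0579] -0.4808550013056486 39.15
81 [ 0.4597 -0.0742  0.155 ] [-0.3985  0.3608 -0.1287] [ 0.0088 -0.0224  0.0097] -0.0796951967261455 39.7
58.8 [ 0.4597 -0.0742  0.155 ] [ 0.617  -0.0984 -0.4901] [-0.0472 -0.0702 -0.0236] 0.3075527467271516 40.2333
0.1545 0.15444252790444177 [-0.628  -1.1839  0.6234]
0.154 0.15398924611582052 [ 1.0578 -1.2391 -0.3295]
0.1535 0.15395986329718941 [-1.6574 -1.2278  3.8957]
44.725
wrist [230.737   93.6451] [224  75  15  38 479] [ 0.4597 -0.0754  0.1828] [0.141  0.1846]
scene [210.5198 170.6535] [202 161  17  19 202] [ 0.4655 -0.0762  0.1617] [0.1416 0.1823]
side [234.5423 202.6338] [230 193  11  19 142] [ 0.4551 -0.0858  0.1601] [0.1409 0.1843]
```

View pics/i.png

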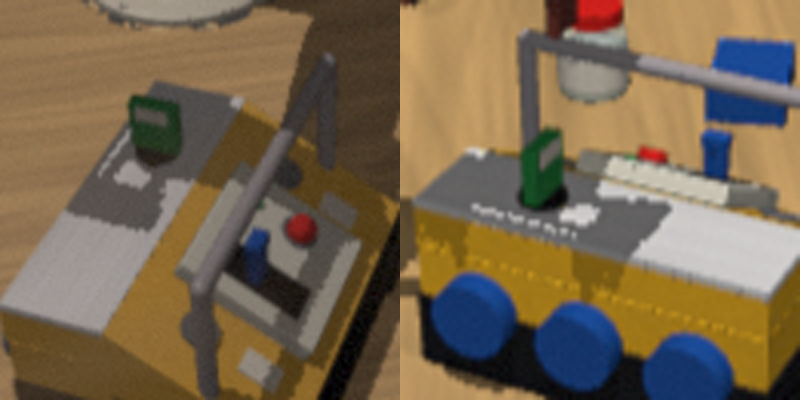

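The badge stands upright and turned across the slot (left view at 155,130), and the lever is still up (258,255).

```bash
python3 -c "
from bench import *
print(job_done())"
```

```text
the job is handed in; nothing more can be done
None
```

The job is handed in: pressing the test button dropped the lever, I lifted it back up and it stayed, and the green badge is in the slot, quarter-turned, with its collar flat on the box; force peaked at about 17 N and it took about 45 s.

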